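Prime the detergent doser, line up its fastener and hold its panel shut

ROBOT

A 6-joint arm with a two-finger parallel gripper is mounted at the origin on the work surface. World frame = base frame: x ahead of the robot, y to its left, z up, the work surface at z = 0. Lengths are in m, angles in rad, forces in N, time in s.
With the tool pointing down it reaches from about 0.325 to 0.775 m from the base axis. Payload 5.5 kg.
Tool frame: the origin (TCP) lies midway between the tips of the shut fingers; the grasp point (between the pads) lies 19 mm behind it; z points along the fingers, y is the line along which they close (so a half turn about z gives the same grasp; the last joint's range is limited). The gripper opens to 85 mm and grips with 20 to 120 N. Pads are 22 mm wide; open, the fingers measure 114 mm over their backs; the gripper's body (76 mm by 85 mm) begins 54 mm behind the grasp point. The pads swing forward as they close: fully open they stand 13 mm farther back than shut.
Start: joints at [1.126, 0.091, 1.231, -0, 1.82, -0.057], TCP at [0.227, 0.555, 0.231] pointing down, gripper open.
Joint ranges: [-2.87, 2.87], [-0.86, 2.18], [0.17, 2.46], [-1.51, 4.65], [0.06, 2.69], [-2.65, 2.65]. Speed limits (rad/s): [2.57, 2.57, 3.01, 3.14, 3.14, 3.14].

INTERFACE

Orientations are given as [roll, pitch, yaw] about the fixed x, y, z axes, in that order (R = Rz(yaw) Ry(pitch) Rx(roll)).
In Python, from plant import bot, job, capture, state gives the robot as it stands (bot), with the cameras as plain functions, the readings as plain functions and the job (job).
- The arm moves only by the shell command python3 steer.py [FORCE], which reads ROWS from standard input. ROWS is a JSON list of rows, 1 to 5 of them, each written [[rx, ry, rz], [dx, dy, dz], opening]: a rotation vector rx, ry, rz in fractions of the full range, 1 being 2 rad, then dx, dy, dz in shares of the most that a row can go, 1 being 62.5 mm, then the finger opening in m; each row shifts and turns the commanded pose from where the row before left it, along the tool's axes as they then stand; what a row does not reach is not made up. A row lasts 1/8 s, in which the tool goes at most 0.0625 m and 0.188 rad, less where a joint would pass 70% of its speed; a pose out of reach is approached as far as the arm can. The fingers move at their own pace and stop on an object; FORCE is the grip in N (left out, the last holds). Time passes only in rows, so rows that do not move let the fingers close. It prints the time, the measured TCP pose, the force, the opening and the grip force at its end. No shift or turn number may pass 1 either way. Input that does not fit is refused with a message, and nothing moves.
- state(): the state, without advancing time (a new reading comes with each control period).
- capture(name): name is "scene" or "top"; returns a dict with "image" (384x512x3 uint8, blue, green, red), "K" (3x3 intrinsics, pixels), "rvec" (rotation vector, rad) and "tvec" (3), from world to camera coordinates, as OpenCV has them. Camera axes: x right, y down, z forward; pixel columns grow to the right and rows downward; lengths in m; the calibration is good to about 2 mm. A picture is of the moment at which its call begins. There is no depth.
- job.job_done(): hands the job in; it is judged then, once.
The state is a dict: "t": time; "qpos": joint angles; "joint_velocities": joint speeds; "joint_torque": joint torques, N m; "ee_pos": TCP position; "eef_rot": TCP orientation; "ft_force": force on the tool from outside, world axes, zero at the start; "wrist_torque": the same for the moment, N m; "gripper_width": finger opening in m; "grip_force": force on a finger pad.
Only numpy, scipy, OpenCV 4.12 (cv2) and the standard library are available. Lean on these libraries where they do the work, as an engineer would, in place of code of your own. Each camera call takes 0.05 s, during which the arm holds its last target. There are 200 camera calls.

TASK

The detergent doser on the ledge has just been refilled: first press its blue priming pedal right down to the stop and let it come up again. Then turn the yellow wing of the quarter-turn fastener anticlockwise (seen from above) until its black slot lines up with the two red marks on the panel, let go of the wing, and push the light blue panel down by its black rubber pad until it is fully home against the frame. Finish still holding the panel down with the fingers on the pad, and leave the other things on the ledge where they are.

Things in the scene. Friction and masses are not known exactly. Their poses are not given: they have to be found in the camera images.
- doser: white plastic detergent doser fixed to the ledge, 170 (its x) x 250 (its y) mm, 100 mm tall at the grey frame; origin at the centre of its underside, its own z up, its -x side (blue label) faces roughly towards the robot. Its priming pedal is on its -y side; on its +y side is the light blue access panel, 146 x 146 x 8 mm, in the grey frame.
- pedal (a joint): priming pedal angle, rad: 0 = up at rest, 0.25 = down at its stop. It is sprung: about 3.5 N at the tread starts it, about 6 N holds it at the stop; it comes up by itself.
- pedal_tread (a point): where to press, on top of the blue pedal (115 x 50 x 8 mm, black ribs). Its hinge, along the doser's y (and the point's y), is 90 mm behind (+x of the doser), 98 mm above the ledge; its front end is 25 mm ahead. At rest it slopes up to its front by 0.25 rad and this point is 124 mm above the ledge; at the stop it is level and this point is at 102 mm.
- fastener (a joint): fastener angle, rad, growing anticlockwise seen from above: 0 = wing square to the marks, along the doser's x; 1.571 = slot in line with the two red marks, along the doser's y; end stops at 0 and 2.2. Stays where left (friction 0.04 N m). A cross-bar under the panel turns with it: more than about 0.2 rad off the marks, it stops the panel about 0.03 rad down.
- fastener_top (a point): centre of the top of the fastener's yellow wing, on its axis. The wing is a bar 40 long (point x) x 14 thick (point y) x 20 mm tall with a black slot line along its top, on a steel disc 46 mm across and 4 mm thick on the panel, whose face is thus 24 mm below this point. Its z is the turning axis, leaning with the panel.
- panel (a joint): panel angle, rad: 0 = raised by its sprung gasket, 0.10 = fully home, flush in the frame. The hinge is along the doser's y at the panel's rear (+x) edge, 96 mm above the ledge. Sprung: at the pad about 5 N starts it, about 9 N holds it home; released, it rises again.
- press_pad: black rubber pad on the panel's front edge, 26 (its x) x 70 (its y) x 4 mm, origin at the centre of its underside, 43 mm towards the panel's front from the fastener's axis and 130 mm from the hinge; soft, gives up to 1 mm
- pad_top (a point): centre of the top face of the black rubber pad: about 117 mm above the ledge with the panel raised, 104 mm with it home
- tub: closed blue detergent tub with white lid, 128 x 158 x 118 mm, loose, origin under its centre; bystander
- jar: glass jar with screw lid, 80 mm diameter, 120 mm tall, loose, origin under its centre; bystander
- funnel: stainless funnel standing on its wide rim, 110 mm diameter, 110 mm tall, loose, origin under its centre; bystander
- scoop: white measuring scoop, 56 mm cup 45 mm tall with a handle 80 mm long to its -x, loose, origin under the cup; bystander
- peg_a: green clothes peg lying flat, 72 x 20 x 12 mm, loose; bystander
- peg_b: another green clothes peg, like peg_a; bystander

How it is judged:
On the way, in this order (a step that is already met when the one before it is completed fails the run):
1. the priming pedal is pressed down to its stop (value of joint pedal above 0.225 rad), for 0.1 s.
2. the pedal is up again and the fastener's slot is in line with the red marks (value of joint fastener between 1.42 and 1.72 rad and value of joint pedal below 0.06 rad), for 0.2 s.
3. with the slot still in line, the fingers press the panel fully home by its rubber pad (value of joint fastener between 1.42 and 1.72 rad and value of joint panel above 0.088 rad and contact force between the fingers and press_pad above 4 N), for 0.3 s.
At the end, for the whole second after the job is handed in: Fingers press the rubber pad with over 4 N and hold the panel home (joint over 0.088 of 0.10 rad); the slot is within 0.15 rad of the red marks; the pedal is up (under 0.06 rad); tub, jar, funnel, scoop and both pegs are within 30 mm of where they began (all of step 3 and value of joint pedal below 0.06 rad and distance of each of tub, jar, funnel, scoop, peg_a, peg_b from where it was at the start of the episode below 0.03 m); the arm keeps its last pose, push and grip.
It fails at once if a bystander on the ledge is pushed away by more than 30 mm (distance of any of tub, jar, funnel, scoop, peg_a, peg_b from where it was at the start of the episode above 0.03 m).
It also fails if it takes over 72 s, if anything falls off the work surface, if the arm or the gripper's body presses on something with over 40 N, if the wrist force passes 120 N, or if a joint passes its speed limit or range.

## Working session

There is one attempt and no reset: what is moved stays moved. The work goes in short steps, Python scripts to look and compute and a shell command to move; the robot and the scene stay as the last step left them, time stands still between calls to the robot, and variables do not carry over. Pictures are saved under pics/ and viewed, at most 10 in all, crops included, and the job is handed in when it is done.

```bash
ls; mkdir -p pics
python3 - <<'E'
from plant import bot, job, capture, state
import cv2,numpy as np
for n in("scene","top"):
    c=capture(n);cv2.imwrite(f"pics/{n}0.png",cv2.resize(c["image"],(800,600),interpolation=cv2.INTER_CUBIC))
    print(n,c["K"],c["rvec"],c["tvec"])
print(state())
E
```

```text
pics
plant.py
steer.py
scene [[350.5463522    0.         252.0408465 ]
 [  0.         350.5463522  192.91876822]
 [  0.           0.           1.        ]] [ 2.20088521  0.75108387 -0.33375711] [-0.44308769 -0.13973194  1.47543954]
top [[418.06538026   0.         258.0336511 ]
 [  0.         418.06538026 188.43638735]
 [  0.           0.           1.        ]] [ 2.16937821 -2.12381882  0.16920651] [-0.05210369  0.55634134  1.28409807]
{'t': 0.1, 'qpos': array([ 1.12629523e+00,  9.17871869e-02,  1.23183349e+00, -3.81212732e-05,
        1.81977471e+00, -5.67082973e-02]), 'joint_velocities': array([-3.06123538e-04, -2.64634071e-03, -2.18931484e-03, -1.62239408e-06,
        1.51991380e-03, -1.30911796e-03]), 'joint_torque': array([ 3.02170993e-03, -4.60214245e+01, -4.19220114e+01,  1.47214528e-04,
        1.05467750e-02,  2.82273635e-05]), 'ee_pos': array([0.22679158, 0.55520098, 0.23022335]), 'eef_rot': array([-3.13979072e+00, -6.52718434e-05,  2.75379044e+00]), 'ft_force': array([ 0.2086802 , -1.36217658, -0.23543397]), 'wrist_torque': array([-0.00835676,  0.00681354, -0.00345461]), 'grip_force': 0.0, 'gripper_width': 0.0854465033155706}
```

View pics/top0.png

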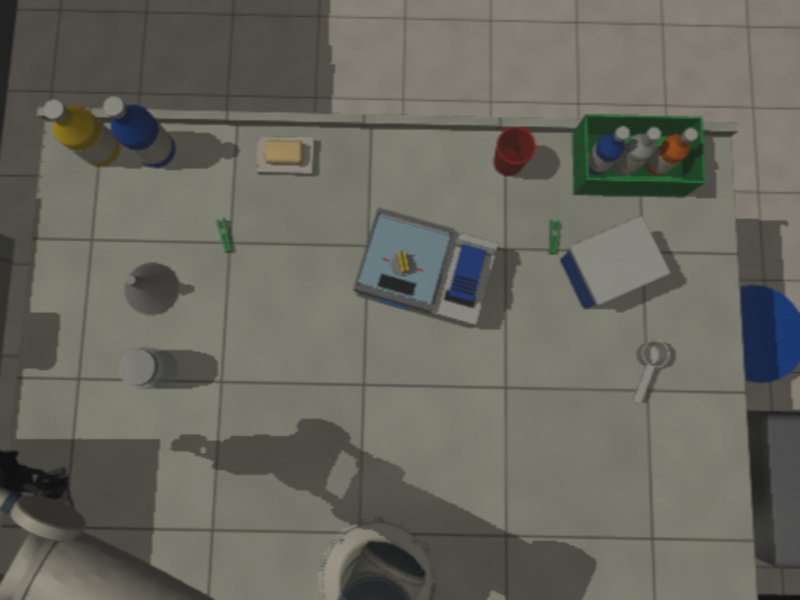

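View pics/scene0.png

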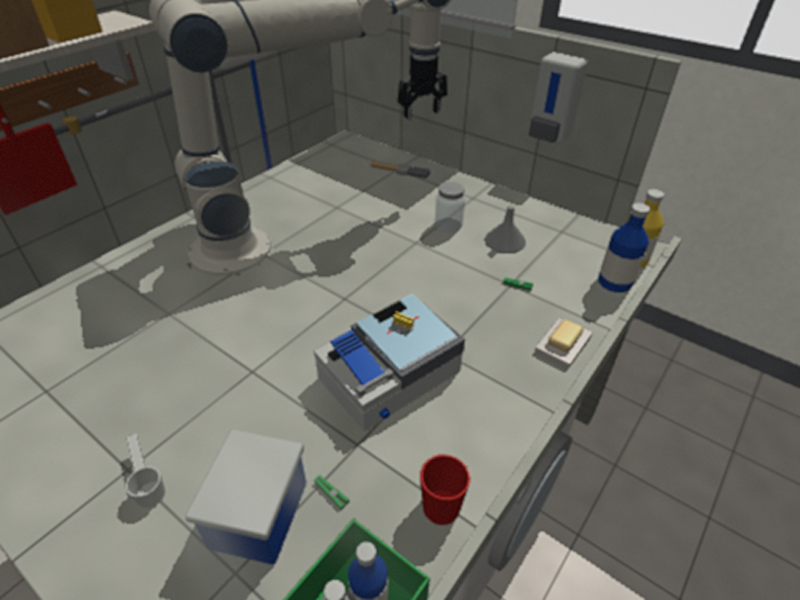

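The top view (800x600) shows the doser at about (425,268), pedal at (468,273), wing at (403,263), pad at (397,285), with pegs, tub, scoop, jar and funnel clear of it. In the scene view the doser is at about (390,355). I'll enlarge both for measuring.

Run:
```python
from plant import bot, job, capture, state
import cv2,numpy as np
c=capture("top")["image"][128:216,216:328]
cv2.imwrite("pics/t1.png",cv2.resize(c,None,fx=7,fy=6.8*7/6.8*0.97,interpolation=cv2.INTER_CUBIC) if 0 else cv2.resize(c,(784,616))[:600])
# uniform scale 7
c=capture("scene")["image"][185:270,198:300]
cv2.imwrite("pics/s1.png",cv2.resize(c,None,fx=7,fy=7,interpolation=cv2.INTER_CUBIC))
```

```text
(no output)
```

View pics/t1.png

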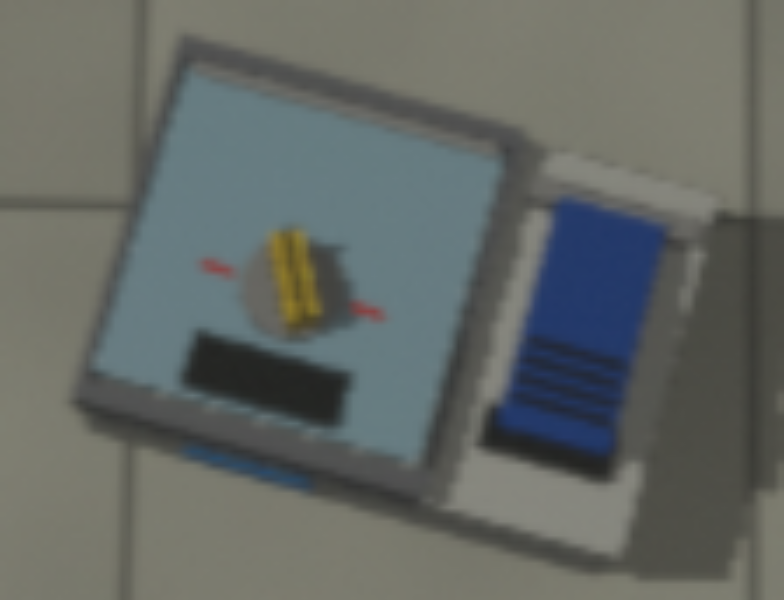

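View pics/s1.png

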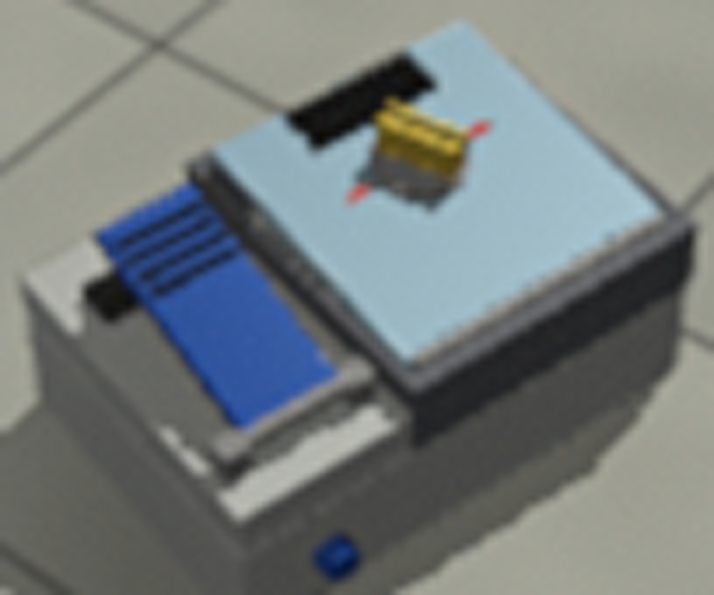

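The top crop (7x, offset 216,128) shows frame corners (183,38),(530,135),(430,497),(77,400), marks (217,267),(368,311), pad centre (267,379), wing top (294,278) and pedal front (500,425)-(612,452). The scene crop (7x, offset 198,185) shows pad (362,101), wing top (424,125), marks (481,128),(360,192) and pedal front (98,238)-(190,185).

```bash
cat > geo.py <<'E'
from plant import bot, job, capture, state
import cv2,numpy as np
C={n:capture(n) for n in("top","scene")}
def P(n): c=C[n];R=cv2.Rodrigues(np.array(c["rvec"]))[0];return np.array(c["K"]),R,np.array(c["tvec"]).reshape(3)
def ray(n,uv,z):
    K,R,t=P(n);o=-R.T@t;d=R.T@np.linalg.inv(K)@[*uv,1];return o+d*(z-o[2])/d[2]
def full(p,off,s=7): return (np.array(p)+.5)/s-.5+np.array(off)
def tri(a,b):
    M=[np.array(P(n)[0]@np.c_[P(n)[1],P(n)[2]]) for n in("top","scene")]
    X=cv2.triangulatePoints(M[0],M[1],a.reshape(2,1),b.reshape(2,1)).ravel();X=X[:3]/X[3]
    e=[np.linalg.norm((m@[*X,1])[:2]/(m@[*X,1])[2]-u) for m,u in zip(M,(a,b))]
    return X.round(4),np.round(e,2)
E
python3 - <<'E'
from geo import *
T=lambda *p:full(p,(216,128)); S=lambda *p:full(p,(198,185))
for n,a,b in [("pad",(267,379),(362,101)),("wing",(294,278),(424,125)),("mkL",(217,267),(481,128)),("mkR",(368,311),(360,192)),
 ("pfL",(500,425),(190,185)),("pfR",(612,452),(98,238)),("pbL",(557,200),(335,372)),("pbR",(665,228),(240,425))]:
    print(n,*tri(T(*a),S(*b)))
fr=[ray("top",T(*p),.1) for p in((183,38),(530,135),(430,497),(77,400))]
for f in fr: print(f.round(4))
v=lambda a,b:np.degrees(np.arctan2(*(b-a)[[1,0]]))
print("yaw x", v(fr[3],fr[0]),v(fr[2],fr[1]),"y",v(fr[1],fr[0])-90,v(fr[2],fr[3])-90)
for n,p,z in[("pad",(267,379),.117),("wing",(294,278),.139),("wa",(287,230),.139),("wb",(303,328),.139),("pfm",(556,438),.13),("rib",(570,382),.124)]: print(n,ray("top",T(*p),z).round(4))
E
```

```text
pad [ 0.5669 -0.0259  0.1154] [0.27 0.36]
wing [ 0.6086 -0.036   0.1317] [0.52 0.71]
mkL [ 0.6169 -0.0028  0.1099] [0.43 0.58]
mkR [ 0.5988 -0.0687  0.1098] [0.35 0.48]
pfL [ 0.5478 -0.1247  0.1271] [0.51 0.71]
pfR [ 0.5374 -0.1723  0.1265] [0.51 0.72]
pbL [ 0.6512 -0.1514  0.1016] [0.14 0.21]
pbR [ 0.6393 -0.1985  0.1036] [0.14 0.21]
[0.7208 0.0141 0.1   ]
[ 0.6803 -0.1397  0.1   ]
[ 0.5188 -0.0979  0.1   ]
[0.5579 0.0557 0.1   ]
yaw x -14.33695076052962 -14.515033096024382 y -14.758791335585258 -14.260966748215182
pad [ 0.5661 -0.0265  0.117 ]
wing [ 0.6059 -0.0371  0.139 ]
wa [ 0.6266 -0.0337  0.139 ]
wb [ 0.5845 -0.0413  0.139 ]
pfm [ 0.5413 -0.1493  0.13  ]
rib [ 0.5664 -0.1556  0.124 ]
```

The manual's scale: shifts go in shares of 62.5 mm and turns go in shares of 2 rad. Converting my numbers, -0.0388 m is -0.6208, -0.0353 m is -0.5648.

```bash
R="-0.04"; echo '[[[0,0,0],[-0.6208,-0.5648,0],0],[[0,0,0],[-0.6208,-0.5648,0],0],[[0,0,0],[-0.6208,-0.5648,0],0],[[0,0,0],[-0.6208,-0.5648,0],0],[[0,0,0],[-0.6208,-0.5648,0],0]]' | python3 steer.py 40
echo '[[[0,0,0],[-0.6208,-0.5648,0],0],[[0,0,0],[-0.6208,-0.5648,0],0],[[0,0,0],[-0.6208,-0.5648,0],0],[[0,0,0],[-0.6208,-0.5648,0],0],[[0,0,0],[-0.6208,-0.5648,0],0]]' | python3 steer.py
echo '[[[0,0,0],[-0.6208,-0.5648,0],0],[[0,0,0],[-0.6208,-0.5648,0],0],[[0,0,0],[-0.6208,-0.5648,0],0],[[0,0,0],[-0.6208,-0.5648,0],0],[[0,0,0],[-0.6208,-0.5648,0],0]]' | python3 steer.py
echo '[[[0,0,0.092],[0,0,0],0],[[0,0,0.092],[0,0,0],0],[[0,0,0.092],[0,0,0],0],[[0,0,0.092],[0,0,0],0],[[0,0,0.092],[0,0,0],0]]' | python3 steer.py
echo '[[[0,0,0.092],[0,0,0],0],[[0,0,0.092],[0,0,0],0],[[0,0,0.092],[0,0,0],0],[[0,0,0.092],[0,0,0],0],[[0,0,0.092],[0,0,0],0]]' | python3 steer.py
echo '[[[0,0,0.092],[0,0,0],0],[[0,0,0.092],[0,0,0],0],[[0,0,0.092],[0,0,0],0],[[0,0,0.092],[0,0,0],0],[[0,0,0],[0,0,0],0]]' | python3 steer.py
cat > go.py <<'E'
# tool-frame deltas to a target: x y z closing_angle_deg lean(rad)
import sys,numpy as np
from plant import bot, job, capture, state
from scipy.spatial.transform import Rotation as Ro
s=state();R=Ro.from_euler("xyz",s["eef_rot"])
x,y,z,a,l=map(float,sys.argv[1:]);a=np.radians(a);w=np.radians(-14.5)
n=np.array([np.cos(w)*np.sin(l),np.sin(w)*np.sin(l),np.cos(l)])
c=np.array([np.cos(a),np.sin(a),0]);c-=n*(c@n);c/=np.linalg.norm(c)
T=Ro.from_matrix(np.c_[np.cross(c,-n),c,-n])
d=np.array([x,y,z])-s["ee_pos"]
print("pos",s["ee_pos"].round(4),"rot",s["eef_rot"].round(3),"q6",s["qpos"][5].round(3),"F",s["ft_force"].round(2),"w",s["gripper_width"].round(4),s["grip_force"])
print("turn",(R.inv()*T).as_rotvec().round(4),"shift in now-axes",R.inv().apply(d).round(4),"in target axes",T.inv().apply(d).round(4))
E
python3 go.py .566 -.1545 .15 -79.8 0
```

```text
t: 0.92
ee_pos: [0.3402, 0.3171, 0.2313]
eef_rot: [3.141, 0.0, 2.754]
ft_force: [1.3, 0.6, -0.3]
gripper_width: -0.0003
grip_force: 0.0
t: 1.55
ee_pos: [0.4531, 0.0803, 0.2315]
eef_rot: [3.141, 0.001, 2.754]
ft_force: [1.1, 1.0, 0.4]
gripper_width: 0.0002
grip_force: 0.0
t: 2.17
ee_pos: [0.566, -0.1565, 0.2313]
eef_rot: [3.141, 0.0, 2.754]
ft_force: [0.5, -0.0, 0.5]
gripper_width: 0.0001
grip_force: 0.0
t: 2.8
ee_pos: [0.5654, -0.1548, 0.2312]
eef_rot: [-3.141, -0.0, 1.828]
ft_force: [0.0, -0.3, -0.8]
gripper_width: 0.0002
grip_force: 0.0
t: 3.42
ee_pos: [0.5654, -0.1548, 0.2312]
eef_rot: [-3.141, 0.0, 0.908]
ft_force: [-0.4, -0.2, -0.0]
gripper_width: -0.0
grip_force: 0.0
t: 4.05
ee_pos: [0.5654, -0.1548, 0.2312]
eef_rot: [-3.142, 0.0, 0.179]
ft_force: [0.1, -0.4, 0.7]
gripper_width: -0.0
grip_force: 0.0Traceback (most recent call last):
  File "go.py", line 11, in <module>
    print("pos",s["ee_pos"].round(4),"rot",s["eef_rot"].round(3),"q6",s["qpos"][5].round(3),"F",s["ft_force"].round(2),"w",s["gripper_width"].round(4),s["grip_force"])
                                                                                                                           ^^^^^^^^^^^^^^^^^^^^^^^^
AttributeError: 'float' object has no attribute 'round'
```

```bash
sed -i 's/s\["gripper_width"\].round(4)/round(s["gripper_width"],4)/' go.py
echo '[[[0,0,0],[0,0,0.64],0],[[0,0,0],[0,0,0.64],0],[[0,0,0],[0,0,0.32],0],[[0,0,0],[0,0,0.16],0],[[0,0,0],[0,0,0.096],0]]' | python3 steer.py
echo '[[[0,0,0],[0,0,0.08],0],[[0,0,0],[0,0,0.064],0],[[0,0,0],[0,0,0.048],0],[[0,0,0],[0,0,0],0],[[0,0,0],[0,0,0],0]]' | python3 steer.py
```

```text
t: 4.68
ee_pos: [0.566, -0.155, 0.1169]
eef_rot: [3.141, -0.002, 0.179]
ft_force: [-1.4, 1.2, 3.7]
gripper_width: 0.0001
grip_force: 1.9
t: 5.3
ee_pos: [0.5655, -0.1548, 0.1039]
eef_rot: [3.141, -0.0, 0.178]
ft_force: [-3.3, 1.1, 6.1]
gripper_width: 0.0001
grip_force: 2.7
```

Scaled: 0.002 m is 0.032, 0.001 m is 0.016.

```bash
echo '[[[0,0,0],[0,0,0.032],0],[[0,0,0],[0,0,0.016],0],[[0,0,0],[0,0,0.016],0],[[0,0,0],[0,0,0],0]]' | python3 steer.py
echo '[[[0,0,0],[0,0,0.016],0],[[0,0,0],[0,0,0.016],0],[[0,0,0],[0,0,0],0],[[0,0,0],[0,0,0],0]]' | python3 steer.py
```

```text
t: 5.8
ee_pos: [0.5656, -0.1549, 0.1018]
eef_rot: [3.141, -0.001, 0.178]
ft_force: [-7.6, 2.0, 12.7]
gripper_width: 0.0005
grip_force: 6.4
t: 6.3
ee_pos: [0.5656, -0.1549, 0.1015]
eef_rot: [3.14, -0.002, 0.178]
ft_force: [-9.6, 3.7, 19.3]
gripper_width: 0.0004
grip_force: 9.8
```

Hard stop reached: the force climbs with no further motion. Lifting and heading for the wing.

Scaled: -0.045 m is -0.72, -0.04 m is -0.64.

```bash
echo '[[[0,0,0],[0,0,-0.16],0],[[0,0,0],[0,0,-0.64],0],[[0,0,0],[0,0,-0.72],0.04],[[0,0,0],[0,0,0],0.04],[[0,0,0],[0,0,0],0.04]]' | python3 steer.py
python3 go.py .611 -.0375 .165 -79.8 0.1
```

```text
t: 6.92
ee_pos: [0.5655, -0.1548, 0.1914]
eef_rot: [-3.141, 0.0, 0.178]
ft_force: [0.3, 0.1, -0.5]
gripper_width: 0.04
grip_force: 0.0
pos [ 0.5655 -0.1548  0.1914] rot [-3.141  0.     0.178] q6 1.068 F [ 0.35  0.05 -0.47] w 0.04 0.0
turn [ 0.0415 -0.0906  0.0017] shift in now-axes [ 0.0655 -0.1074  0.0264] in target axes [ 0.0676 -0.1065  0.0248]
```

Scaled: -0.0355 m is -0.568, 0.023 m is 0.368, -0.0906 rad is -0.0453.

```bash
echo '[[[0.0208,-0.0453,0.0009],[0,0,0],0.04],[[0,0,0],[0.368,-0.568,0.096],0.04],[[0,0,0],[0.368,-0.568,0.096],0.04],[[0,0,0],[0.352,-0.568,0.096],0.04],[[0,0,0],[0,0,0],0.04]]' | python3 steer.py
python3 go.py .6125 -.0379 .165 -79.8 0.1
python3 - <<'E'
from geo import *
a=C["top"]["image"][128:216,216:328];b=C["scene"]["image"][170:255,205:300]
a=cv2.resize(a,None,fx=4,fy=4,interpolation=2);b=cv2.resize(b,None,fx=4,fy=4,interpolation=2)
o=np.zeros((352,448+380,3),np.uint8);o[:352,:448]=a;o[:340,448:]=b;cv2.imwrite("pics/w2.png",o[:,:800])
E
```

```text
t: 7.55
ee_pos: [0.6115, -0.0347, 0.169]
eef_rot: [-3.098, 0.095, 0.182]
ft_force: [-0.2, -0.6, -0.2]
gripper_width: 0.0401
grip_force: 0.0
pos [ 0.6115 -0.0347  0.169 ] rot [-3.098  0.095  0.182] q6 1.274 F [-0.24 -0.6  -0.2 ] w 0.0401 0.0
turn [-0.0017  0.0046  0.0039] shift in now-axes [0.0008 0.0034 0.0038] in target axes [0.0008 0.0034 0.0038]
```

View pics/w2.png

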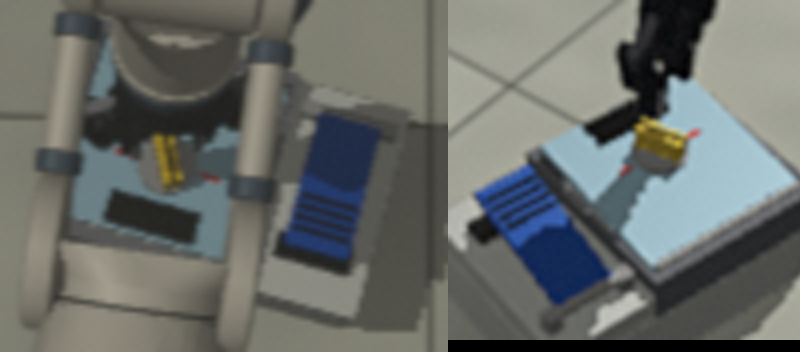

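The picture shows the gripper straddling above the wing, with the pedal up again. I'll descend along the axis and grip.

Scaled: 0.02 m is 0.32, 0.0034 m is 0.0544, 0.004 rad is 0.002.

```bash
echo '[[[0,0,0.002],[0.0128,0.0544,0.32],0.04],[[0,0,0],[0,0,0.32],0.04],[[0,0,0],[0,0,0.176],0.04],[[0,0,0],[0,0,0],0.04],[[0,0,0],[0,0,0],0.04]]' | python3 steer.py 20
echo '[[[0,0,0],[0,0,0],0],[[0,0,0],[0,0,0],0],[[0,0,0],[0,0,0],0],[[0,0,0],[0,0,0],0],[[0,0,0],[0,0,0],0]]' | python3 steer.py 25
python3 go.py .608 -.0368 .117 -14.5 0.1
```

```text
t: 8.28
ee_pos: [0.6086, -0.0396, 0.1223]
eef_rot: [-3.101, 0.09, 0.174]
ft_force: [0.1, 0.0, 0.8]
gripper_width: 0.0398
grip_force: 0.0
t: 8.9
ee_pos: [0.6087, -0.0368, 0.1231]
eef_rot: [-3.097, 0.089, 0.177]
ft_force: [-1.6, 7.4, 3.3]
gripper_width: 0.0128
grip_force: 28.1
pos [ 0.6087 -0.0368  0.1231] rot [-3.097  0.089  0.177] q6 1.273 F [-1.6   7.43  3.31] w 0.0128 28.116755783557892
turn [-0.0016 -0.004  -1.1427] shift in now-axes [-0.0002  0.0002  0.0062] in target axes [-0.0002 -0.0001  0.0062]
```

Scaled: -0.0028 m is -0.0448, -0.143 rad is -0.0715.

```bash
echo '[[[0,0,0],[0,-0.0448,0],0],[[0,0,-0.0715],[0,0,0],0],[[0,0,-0.0715],[0,0,0],0],[[0,0,-0.0715],[0,0,0],0],[[0,0,-0.0715],[0,0,0],0]]' | python3 steer.py
echo '[[[0,0,-0.0715],[0,0,0],0],[[0,0,-0.0715],[0,0,0],0],[[0,0,-0.0715],[0,0,0],0],[[0,0,-0.0715],[0,0,0],0],[[0,0,0],[0,0,0],0]]' | python3 steer.py
python3 go.py .608 -.0368 .117 -14.5 0.1
```

```text
t: 9.52
ee_pos: [0.6088, -0.0369, 0.1231]
eef_rot: [-3.06, 0.052, 0.751]
ft_force: [1.5, 0.6, 3.0]
gripper_width: 0.0132
grip_force: 28.1
t: 10.15
ee_pos: [0.609, -0.037, 0.123]
eef_rot: [-3.046, -0.0, 1.315]
ft_force: [3.0, 0.1, 4.6]
gripper_width: 0.0132
grip_force: 28.2
pos [ 0.609 -0.037  0.123] rot [-3.046 -0.     1.315] q6 0.134 F [3.03 0.13 4.56] w 0.0132 28.230733573436737
turn [ 0.004  -0.0003 -0.003 ] shift in now-axes [-0.0001 -0.0005  0.0061] in target axes [-0.0001 -0.0004  0.0061]
```

Scaled: -0.04 m is -0.64, -0.02 m is -0.32.

```bash
echo '[[[0,0,0],[0,0,0],0.035],[[0,0,0],[0,0,0],0.035],[[0,0,0],[0,0,-0.32],0.035],[[0,0,0],[0,0,-0.64],0.035],[[0,0,0],[0,0,0],0.035]]' | python3 steer.py
python3 go.py .5661 -.0265 .14 -14.5 0
python3 - <<'E'
from geo import *
a=C["top"]["image"][140:210,220:300];b=C["scene"]["image"][180:250,220:300]
o=np.hstack([cv2.resize(i,None,fx=5,fy=5,interpolation=2) for i in(a,b)]);cv2.imwrite("pics/w3.png",o)
E
```

```text
t: 10.78
ee_pos: [0.6155, -0.0386, 0.1874]
eef_rot: [-3.05, -0.001, 1.315]
ft_force: [-0.2, 0.1, -0.3]
gripper_width: 0.0353
grip_force: 0.0
pos [ 0.6155 -0.0386  0.1874] rot [-3.050e+00 -1.000e-03  1.315e+00] q6 0.134 F [-0.15  0.12 -0.33] w 0.0353 0.0
turn [-0.0913 -0.0009 -0.0022] shift in now-axes [-0.0008 -0.0463  0.0518] in target axes [-0.0007 -0.0508  0.0474]
```

View pics/w3.png

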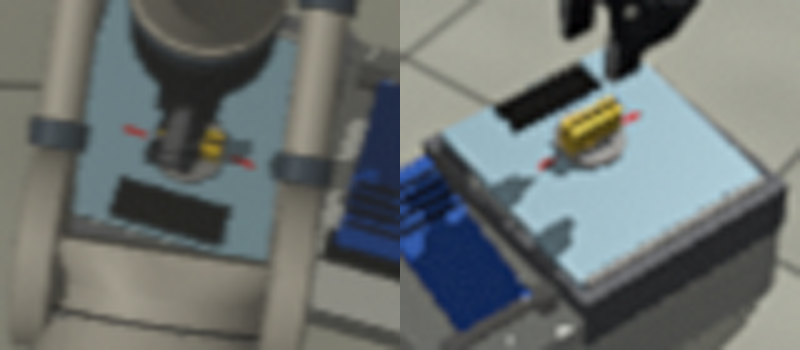

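The wing lies nearly along the red marks (scene half: slot (566,133)-(620,102), marks (543,163)-(633,117)). I'll close the fingers, move above the pad and measure the slot more closely.

Scaled: -0.05 m is -0.8, -0.0008 m is -0.0128, -0.0913 rad is -0.0457.

```bash
echo '[[[-0.0457,0,-0.001],[0,0,0],0],[[0,0,0],[0,-0.8,0],0],[[0,0,0],[0,-0.0128,0],0],[[0,0,0],[0,0,0],0]]' | python3 steer.py
python3 go.py .5661 -.0265 .14 -14.5 0
python3 - <<'E'
from geo import *
b=C["scene"]["image"][195:217,240:270];cv2.imwrite("pics/w4.png",cv2.resize(b,None,fx=20,fy=20,interpolation=2))
E
```

```text
t: 11.38
ee_pos: [0.5645, -0.0256, 0.1816]
eef_rot: [-3.133, 0.0, 1.318]
ft_force: [0.5, -0.4, 0.7]
gripper_width: -0.0002
grip_force: 0.0
pos [ 0.5645 -0.0256  0.1816] rot [-3.133  0.     1.318] q6 0.147 F [ 0.47 -0.4   0.66] w -0.0002 0.0
turn [-0.0086  0.0003  0.0003] shift in now-axes [-0.0005  0.0022  0.0416] in target axes [-0.0005  0.0018  0.0416]
```

View pics/w4.png

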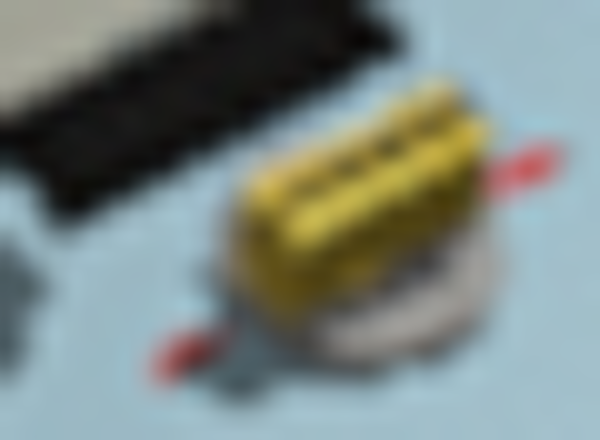

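Enlarged: slot (270,205)-(470,108), top edges (255,182)-(450,80) and (300,235)-(485,130), marks (158,368)-(560,160).

```bash
python3 - <<'E'
from geo import *
f=lambda p,z:ray("scene",full(p,(240,195),20),z)
for a,b,z in[((270,205),(470,108),.132),((255,182),(450,80),.132),((300,235),(485,130),.132),((158,368),(560,160),.11)]:
    d=f(b,z)-f(a,z);print(np.arctan2(d[1],d[0]),np.linalg.norm(d))
E
echo '[[[-0.0043,0,0],[0,0.0288,0.48],0],[[0,0,0],[0,0,0.32],0],[[0,0,0],[0,0,0.16],0],[[0,0,0],[0,0,0.08],0],[[0,0,0],[0,0,0],0]]' | python3 steer.py
python3 go.py .5661 -.0265 .10 -14.5 0
```

```text
1.2679082180562786 0.03830125122016551
1.306013522285066 0.0385210850121503
1.3397518265609167 0.03738271514006128
1.2908923527884746 0.07922833631908026
t: 12.2
ee_pos: [0.5663, -0.026, 0.1178]
eef_rot: [3.14, 0.0, 1.318]
ft_force: [-0.1, -0.3, 1.1]
gripper_width: 0.0
grip_force: 0.1
pos [ 0.5663 -0.026   0.1178] rot [3.14  0.    1.318] q6 0.147 F [-0.07 -0.25  1.12] w 0.0 0.08462603593073936
turn [0.0011 0.     0.0004] shift in now-axes [-0.0005 -0.0001  0.0178] in target axes [-0.0005 -0.      0.0178]
```

Slot is within about 0.02 rad of the marks. Pressing the pad.

Scaled: 0.004 m is 0.064, 0.003 m is 0.048.

```bash
echo '[[[0,0,0],[0,0,0.064],0],[[0,0,0],[0,0,0.064],0],[[0,0,0],[0,0,0.048],0],[[0,0,0],[0,0,0.048],0],[[0,0,0],[0,0,0],0]]' | python3 steer.py
echo '[[[0,0,0],[0,0,0.016],0],[[0,0,0],[0,0,0.016],0],[[0,0,0],[0,0,0],0],[[0,0,0],[0,0,0],0]]' | python3 steer.py
```

```text
t: 12.82
ee_pos: [0.5657, -0.0257, 0.1036]
eef_rot: [3.142, -0.0, 1.318]
ft_force: [-4.7, 0.9, 7.1]
gripper_width: -0.0
grip_force: 3.5
t: 13.32
ee_pos: [0.5658, -0.0257, 0.1029]
eef_rot: [3.141, -0.0, 1.318]
ft_force: [-7.3, 1.5, 10.9]
gripper_width: 0.0002
grip_force: 5.4
```

Scaled: 0.001 m is 0.016.

```bash
echo '[[[0,0,0],[0,0,0.016],0],[[0,0,0],[0,0,0.016],0],[[0,0,0],[0,0,0],0],[[0,0,0],[0,0,0],0]]' | python3 steer.py
echo '[[[0,0,0],[0,0,0.024],0],[[0,0,0],[0,0,0],0],[[0,0,0],[0,0,0],0],[[0,0,0],[0,0,0],0]]' | python3 steer.py
python3 - <<'E'
from geo import *
b=C["scene"]["image"][150:260,190:300];a=C["top"]["image"][110:220,210:320]
cv2.imwrite("pics/f.png",cv2.resize(np.hstack([b,a]),None,fx=3.6,fy=3.6,interpolation=2)); print(state()["ft_force"],state()["ee_pos"])
E
```

```text
t: 13.82
ee_pos: [0.5659, -0.0257, 0.1026]
eef_rot: [3.14, -0.0, 1.318]
ft_force: [-10.4, 1.0, 17.2]
gripper_width: -0.0002
grip_force: 8.9
t: 14.32
ee_pos: [0.566, -0.0257, 0.1024]
eef_rot: [3.139, -0.0, 1.318]
ft_force: [-13.2, 1.4, 22.6]
gripper_width: -0.0001
grip_force: 11.6
[-14.01882972   1.25799715  21.72022245] [ 0.56594667 -0.02572581  0.10239584]
```

View pics/f.png

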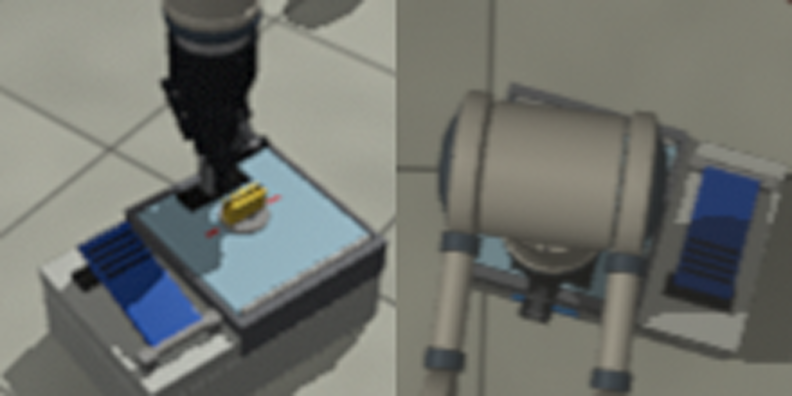

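The picture shows the panel flush in the frame with the fingers on the pad at about (215,185), the slot in line with the marks and the pedal up. Handing in.

```bash
python3 -c "
from plant import bot, job, capture, state
print(job.job_done())"
```

```text
the job is handed in; nothing more can be done
None
```

The job is handed in, with no verdict shown: I pressed the pedal to its stop and it came back up, turned the slot to within about 0.02 rad of the red marks, and the shut fingers are holding the panel home on its pad with about 22 N, with no contact with the other things on the ledge.

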